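Press the lid of a long-handled pot home in a pedal lid press

TASK

Take the little long-handled steel pot by its round body out of the drip tray, set it down upright on the worktop, then take it again by its handle and stand it centred in the lid press, beneath the raised pedal plate, with the handle out to the side. Let go, ease the spring pedal down to its stop with the closed gripper and keep it there for about a second so that the lid is driven fully home, without hammering or forcing it, then let the pedal spring back up. Do not push the lid with the fingers, keep the pot upright, leave it standing in the press and leave the steamer, bowl and canister where they are.

Things in the scene. Friction and masses are not known exactly. Their poses are not given: they have to be found in the camera images.
- pot: Loose steel pot, 0.2-0.3 kg: round body 64 mm wide, 40 mm high; origin at the centre of its underside, z up. Straight handle along its +x, from 32 to 152 mm from the axis, 14 mm wide, 12 mm thick. It starts in the drip tray, handle under the tray's shelf, so only the round body can be taken there; held by the body it cannot enter the press (pedal plate in the gripper's way).
- handle (a point): Middle of the pot's handle, 92 mm from the pot's axis, on the handle's middle line, 24 mm above the pot's underside.
- lid_top (a point): Centre of the top of the pot's white push-fit lid (flange 58 mm in diameter, 3 mm thick). It starts about 51 mm above the pot's underside with a gap of about 8 mm below the flange; driven home it is about 43 mm above the underside.
- lid (a joint): How far the lid has been pushed down into the pot, m: 0 fully proud (starts at 0 to 0.0015), 0.008 fully down; it moves stiffly (about 6 N) and stays where it is left. The press at its stop drives a pot standing in it to about 0.0075.
- tray: Fixed steel drip tray. Origin on the worktop under the middle of its open front part; +x runs to the shelf, along the pot's handle. Floor 3 mm thick, rim 10 mm high, inside x -54 to +188, y +-64 mm. A wooden shelf (underside 60, top 66 mm high) covers x +48 to +194, y +-69 mm. Lift the pot over the rim, draw it to -x by some 120 mm until the handle clears the shelf.
- press: Fixed lid press. Origin on the worktop in the middle of the bay; -x is its front (pedal end). The bay's floor is the worktop (1 mm dark sheet, seen only). Hinge block x +83 to +132, y +-50, 78 mm high; hinge line along y at x +95, z 60 mm. Stop post 20 mm wide, 51 mm high at x -88 mm. Sides are open: the pot goes in sideways, handle out along +y or -y.
- bay (a point): Middle of the bay, same point as the press's origin: the pot's axis belongs here.
- pedal (a joint): Pedal angle, rad: 0 raised (rest), 0.24 down on its stop. A spring drives it back up; at the pedal pad it takes about 3 N to start, and about 9 N at the stop while driving the lid.
- pedal_pad (a point): Point to press on top of the pedal plate, 185 mm from the hinge line; about 100 mm high at rest, 56 mm at the stop, where it is 4 mm further to the front. The steel plate is 80 mm wide, 5 mm thick and ends 30 mm beyond this point; a rubber pad under it presses the lid at the bay. At rest about 60 mm of height is free at the bay.
- steamer: Bystander: loose bamboo steamer basket with lid, 150 mm in diameter, 85 mm high, origin at the centre of its underside.
- bowl: Bystander: loose teal ceramic bowl, 140 mm in diameter, 60 mm high, origin at the centre of its underside.
- canister: Bystander: loose glass canister, 90 mm in diameter, 150 mm high, origin at the centre of its underside.
Mind the look-alikes: they are no part of the job. What is shaped like the pot but brown or turquoise is not meant.

How it is judged (in metres and radians):
On the way, in this order (a step that is already met when the one before it is completed fails the run):
1. the pot stands upright on the worktop (or board), out of the tray and not yet in the press, let go (horizontal distance between pot and tray above 0.09 m and horizontal distance between pot and bay above 0.05 m and height (world z) of pot below 0.012 m and angle between pot's own z axis and vertical below 0.06 rad and contact force between the fingers and pot below 0.1 N and linear speed of pot below 0.02 m/s), for 0.15 s.
2. the pot stands upright in the press within 14 mm of the bay's middle, let go, lid still proud and pedal still up (horizontal distance between pot and bay below 0.014 m and angle between pot's own z axis and vertical below 0.06 rad and height (world z) of pot below 0.005 m and contact force between the fingers and pot below 0.1 N and value of joint lid below 0.004 m and value of joint pedal below 0.06 rad), for 0.15 s.
3. the gripper holds the pedal down on its stop (over 0.225 rad) with the pot in the press (horizontal distance between pot and bay below 0.014 m and angle between pot's own z axis and vertical below 0.06 rad and height (world z) of pot below 0.005 m and contact force between the fingers and pot below 0.1 N and value of joint pedal above 0.225 rad and value of joint lid above 0.006 m and contact force between the fingers and press above 1 N), for 0.4 s.
At the end, for the whole second after the job is handed in: The pot stands at rest and upright in the press, its axis within 14 mm of the bay's middle, not touched, its lid driven in by more than 6 mm, and the pedal is back up (under 0.03 rad) (horizontal distance between pot and bay below 0.014 m and angle between pot's own z axis and vertical below 0.06 rad and height (world z) of pot below 0.005 m and contact force between the fingers and pot below 0.1 N and value of joint lid above 0.006 m and value of joint pedal below 0.03 rad and linear speed of pot below 0.01 m/s).
It fails at once if the pot tips by more than 0.6 rad (angle between pot's own z axis and vertical above 0.6 rad).
It fails at once if the fingers push the lid (over 3 N) (contact force between the fingers and lid above 3 N).
It fails at once if the pedal or press is forced (over 60 N) (contact force between the fingers and press above 60 N).
It fails at once if the steamer, bowl or canister is moved by more than 30 mm (distance of any of steamer, bowl, canister from where it was at the start of the episode above 0.03 m).
It also fails if it takes over 64 s, if anything falls off the work surface, if the arm or the gripper's body presses on something with over 40 N, if the wrist force passes 120 N, or if a joint passes its speed limit or range.

ROBOT

A 6-joint arm with a two-finger parallel gripper is mounted at the origin on the work surface. World frame = base frame: x ahead of the robot, y to its left, z up, the work surface at z = 0. Lengths are in mm, angles in degrees, forces in N, time in s.
With the tool pointing down it reaches from about 300 to 850 mm from the base axis. Payload 4.2 kg.
Tool frame: the origin (TCP) lies on the centre line of the jaws, within the pads' length; the fingertips stand 14 mm ahead of it and the grasp point (between the pads) lies 5 mm behind it; z points along the fingers, y is the line along which they close (so a half turn about z gives the same grasp; the last joint's range is limited). The gripper opens to 91 mm and grips with 3 to 60 N. Pads are 32 mm wide; open, the fingers measure 118 mm over their backs; the gripper's body (76 mm by 178 mm) begins 60 mm behind the grasp point.
Start: joints at [66.177, 18.312, 89.639, -0, 72.044, -1.146], TCP at [221.692, 530.56, 227.976] pointing down, gripper open.
Joint ranges: [-177.97, 177.97], [-48.28, 115.42], [12.27, 149.76], [-77.06, 257.06], [2.81, 150.46], [-146.56, 146.56]. Speed limits (degrees/s): [147.25, 147.25, 180, 180, 180, 180].

INTERFACE

Orientations are given as [roll, pitch, yaw] about the fixed x, y, z axes, in that order (R = Rz(yaw) Ry(pitch) Rx(roll)).
In Python, from workcell import env gives the robot as it stands.
- The arm moves only by the tool arm_command, never from a script. Its argument "motion" is a list of rows, each an object with "offset": the shift along the tool's x, y, z in m, a list of three; "spin": the turn about the tool's z in rad. In form: [{"offset": [tx, ty, tz], "spin": spin}, ...]. A call has 1 to 5 rows; each row shifts and turns the commanded pose from where the row before left it, along the tool's axes as they then stand; what a row does not reach is not made up. A row lasts 1/8 s, in which the tool goes at most 62.5 mm and 10.7 degrees, less where a joint would pass 70% of its speed; a pose out of reach is approached as far as the arm can. A call with a gripper value outside its range is refused whole. "jaw" is the finger opening in m, from 0 to 0.0912, set as the call begins (left out, the last holds). The fingers move at their own pace and stop on an object; "newtons" is the grip in N (left out, the last holds). Time passes only in rows, so rows that do not move let the fingers close. It gives the time, the measured TCP pose, the force, the opening and the grip force at its end, in the units of the state.
- env.state(): the state, without advancing time (a new reading comes with each control period).
- env.grab_frame(name): name is "scene" or "top" or "wrist"; returns (picture, depth): 400x640x3 uint8, blue, green, red; 400x640 float32, mm along the optical axis (not along the pixel's ray), 0 where there is no reading.
- env.camera_model(name): a dict with "fx", "fy", "cx", "cy" (pixels), "eye" and "rotation" of the camera in the world; the wrist camera has in their place "hand_eye" (4x4, takes a point from camera to tool coordinates, whose origin is the TCP and whose axes are the flange's). Camera axes: x right, y down, z forward; pixel columns grow to the right and rows downward; lengths in mm; the calibration is good to about 2 mm. A picture is of the moment at which its call begins: read the wrist's pose just before it. camera_model takes no time and is no camera call.
- env.job_done(): hands the job in; it is judged then, once.
Trained networks look in the newest picture that a camera, given by its name, has taken for a name from the list of things; names that differ only in an ending like _2 or _b are one class to them, and where a whole thing is asked for, a point or a joint stands for the part that bears it (a point fixed in the world has none). Each returns a list of dicts, best first, with "score" (0 to 1); they miss things now and then, are a little off and sometimes report something else, mostly with a low value. They report only what shows in the picture. A call takes as long as a camera call. They do not tell look-alikes from the thing itself.
- env.boxes_of(camera, target): "bbox" ([left, top, right, bottom] in pixels, round what is visible of it).
- env.pinpoint(camera, target): "location" ([column, row] in pixels: a listed point, or the origin of a listed thing).
The state is a dict: "time_s": time; "qpos": joint angles; "qvel": joint speeds; "effort": joint torques, N m; "ee_pos": TCP position; "ee_rot": TCP orientation; "force": force on the tool from outside, world axes, zero at the start; "torque": the same for the moment, N m; "gripper_width": finger opening in mm; "gripper_force": force on a finger pad.
Only numpy, scipy, OpenCV 4.12 (cv2) and the standard library are available. Lean on these libraries where they do the work, as an engineer would, in place of code of your own. Each camera call takes 0.05 s, during which the arm holds its last target. There are 200 camera calls.

## Working session

There is one attempt and no reset: what is moved stays moved. The work goes in short steps, Python scripts to look and compute and a tool call to move; the robot and the scene stay as the last step left them, time stands still between calls to the robot, and variables do not carry over. Pictures are saved under pics/ and viewed, at most 10 in all, crops included, and the job is handed in when it is done.

Besides the shell and the picture viewer there is one more tool, called after "Emit:" as name([rows], argument=value, ...), one row to a line, values as JSON. arm_command: Moves the arm, as the interface text tells. Its arguments: {"type":"object","properties":{"motion":{"type":"array"},"jaw":{"type":"number"},"newtons":{"type":"number"}},"required":["motion"]}

```bash
mkdir -p pics; ls
cat > h.py <<'E'
import numpy as np, cv2
from scipy.spatial.transform import Rotation as R
from workcell import env
def tcp():
    s=env.state(); T=np.eye(4); T[:3,3]=s["ee_pos"]; T[:3,:3]=R.from_euler('xyz',s["ee_rot"],degrees=True).as_matrix(); return T
def cam(n):
    c=env.camera_model(n)
    if n=="wrist": T=tcp()@np.array(c["hand_eye"])
    else:
        T=np.eye(4); T[:3,:3]=np.array(c["rotation"]); T[:3,3]=c["eye"]
    return c,T
def ray(c,T,px): return T[:3,:3]@np.array([(px[0]-c["cx"])/c["fx"],(px[1]-c["cy"])/c["fy"],1.])
def atz(c,T,px,z):
    d=ray(c,T,px); return T[:3,3]+d*(z-T[2,3])/d[2]
def atd(c,T,px,dep): return T[:3,3]+ray(c,T,px)*dep
E
python3 - <<'E'
from h import *
print(env.state())
for n in("top","scene"):
    c,T=cam(n); im,d=env.grab_frame(n); cv2.imwrite(f"pics/{n}0.png",im); np.save(f"pics/{n}d.npy",d)
    print(n,T.round(2).tolist())
    for t in("pot","handle","lid_top","tray","press","bay","pedal_pad","steamer","bowl","canister"):
        for r in env.pinpoint(n,t)[:4]:
            p=r["location"]; u,v=int(p[0]),int(p[1])
            dd=d[min(max(v,0),399),min(max(u,0),639)]
            print(t,round(r["score"],2),np.round(p),"z0",atz(c,T,p,0).round()[:2],"d",atd(c,T,p,dd).round() if dd>0 else None)
E
```

```text
pics
{'time_s': 0.0, 'qpos': array([ 6.61765470e+01,  1.83499471e+01,  8.97059065e+01, -2.49856547e-03,
        7.20446646e+01, -1.14387485e+00]), 'qvel': array([-0.02358356,  0.12442804, -0.05656661, -0.137616  , -0.00935487,
        0.04774619]), 'effort': array([-1.02362553e-04, -4.12464809e+01, -2.31967485e+01,  7.27194850e-02,
        4.59026895e-02, -1.38185292e-04]), 'ee_pos': array([221.50372893, 530.09789645, 227.14063715]), 'ee_rot': array([-1.79899454e+02,  3.68400366e-04,  1.57321194e+02]), 'force': array([-1.34625797,  0.0309335 , -0.37111471]), 'torque': array([-0.00179394, -0.02728419, -0.05206078]), 'gripper_force': 0.0, 'gripper_width': 91.30002787859362}
top [[-168.31, 0.22, -95.67, 336.0], [-168.31, 0.22, -95.67, -3.27], [-168.31, 0.22, -95.67, 1167.96], [0.0, 0.0, 0.0, 1.0]]
pot 0.96 [233. 320.] z0 [ -832. -1171.] d [-62700. -63039. -61868.]
pot 0.68 [250. 237.] z0 [ -832. -1171.] d [-73497. -73837. -72665.]
pot 0.63 [364. 105.] z0 [ -832. -1171.] d [-136338. -136678. -135506.]
handle 0.95 [217. 226.] z0 [ -832. -1171.] d [-57330. -57669. -56498.]
handle 0.76 [388
[... 1754 characters left out ...]
]
tray 0.64 [376. 201.] z0 [  721. -1165.] d [106246. 104360. 105525.]
press 0.81 [236. 217.] z0 [  721. -1165.] d [152840. 150954. 152119.]
press 0.42 [166. 244.] z0 [  721. -1165.] d [171504. 169619. 170783.]
bay 0.85 [239. 215.] z0 [  721. -1165.] d [151991. 150105. 151270.]
pedal_pad 0.72 [234. 178.] z0 [  721. -1165.] d [163564. 161679. 162844.]
pedal_pad 0.16 [352. 277.] z0 [  721. -1165.] d [93233. 91348. 92512.]
steamer 0.87 [356. 277.] z0 [  721. -1165.] d [91243. 89358. 90522.]
bowl 0.78 [486. 225.] z0 [  721. -1165.] d [56040. 54154. 55319.]
bowl 0.39 [382. 188.] z0 [  721. -1165.] d [103713. 101828. 102993.]
canister 0.68 [164. 246.] z0 [  721. -1165.] d [173087. 171202. 172366.]
```

```bash
sed -i 's/T\[:3,:3\]=np.array(c\["rotation"\])/T[:3,:3]=R.from_euler("xyz",c["rotation"],degrees=True).as_matrix()/' h.py
python3 - <<'E'
from h import *
for n,pts in (("top",dict(pot1=(233,320),pot2=(250,237),pot3=(364,105),h1=(217,226),h2=(388,118),h3=(196,322),lid2=(249,242),lid1=(224,320),lid3=(367,97),press=(408,214),bay=(412,218),pad=(424,238),steam=(293,128),can=(480,171))),("scene",dict(pot1=(382,163),pot2=(378,200),h1=(407,155),h2=(247,282),lidA=(274,286),lidB=(384,148),lidC=(378,184),bay=(239,215),pad=(234,178),steam=(356,277),bowl=(486,225),can=(164,246)))):
    c,T=cam(n); d=np.load(f"pics/{n}d.npy"); print(n,T.round(2).tolist())
    for k,p in pts.items(): print(k,p,atz(c,T,p,0).round()[:2],atd(c,T,p,d[p[1],p[0]]).round())
print(env.camera_model("wrist"))
E
```

```text
top [[-0.1, -0.97, 0.2, 336.0], [-1.0, 0.1, -0.02, -3.27], [-0.0, -0.2, -0.98, 1167.96], [0.0, 0.0, 0.0, 1.0]]
pot1 (233, 320) [246. 257.] [250. 245.  53.]
pot2 (250, 237) [475. 194.] [468. 185.  52.]
pot3 (364, 105) [ 854. -189.] [ 832. -181.   50.]
h1 (217, 226) [517. 289.] [506. 273.  67.]
h2 (388, 118) [ 803. -259.] [ 793. -253.   25.]
h3 (196, 322) [251. 361.] [250. 361.  -1.]
lid2 (249, 242) [460. 198.] [455. 189.  52.]
lid1 (224, 320) [248. 282.] [252. 270.  51.]
lid3 (367, 97) [ 880. -202.] [ 855. -193.   53.]
press (408, 214) [ 496. -277.] [ 485. -258.   83.]
bay (412, 218) [ 483. -287.] [ 473. -267.   83.]
pad (424, 238) [ 421. -314.] [ 414. -288.   99.]
steam (293, 128) [800.  40.] [770.  37.  74.]
can (480, 171) [ 605. -513.] [ 580. -466.  110.]
scene [[0.14, 0.61, -0.78, 1707.44], [0.99, -0.1, 0.1, -178.06], [-0.02, -0.79, -0.62, 986.56], [0.0, 0.0, 0.0, 1.0]]
pot1 (382, 163) [257. 257.] [275. 251.  12.]
pot2 (378, 200) [476. 188.] [503. 180.  22.]
h1 (407, 155) [219. 365.] [264. 348.  30.]
h2 (247, 282) [ 780. -261.] [ 803. -259.   25.]
lidA (274, 286) [ 806. -188.] [ 856. -187.   54.]
lidB (384, 148) [154. 291.] [242. 265.  55.]
lidC (378, 184) [386. 210.] [458. 189.  54.]
bay (239, 215) [ 480. -279.] [ 563. -272.   67.]
pad (234, 178) [ 264. -294.] [ 408. -283.   99.]
steam (356, 277) [809.  42.] [867.  28.  64.]
bowl (486, 225) [657. 492.] [663. 487.   6.]
can (164, 246) [ 592. -507.] [ 637. -494.   40.]
{'fx': 313.40437579439606, 'fy': 313.40437579439606, 'cx': 319.6913176954415, 'cy': 198.89490791082878, 'hand_eye': array([[-1.44067496e-03, -9.66872215e-01, -2.55256820e-01,
         7.07022854e+01],
       [ 9.99998952e-01, -1.35581877e-03, -5.08389790e-04,
        -1.98245449e-01],
       [ 1.45465975e-04, -2.55257285e-01,  9.66873155e-01,
        -1.56683657e+02],
       [ 0.00000000e+00,  0.00000000e+00,  0.00000000e+00,
         1.00000000e+00]])}
```

View pics/top0.png

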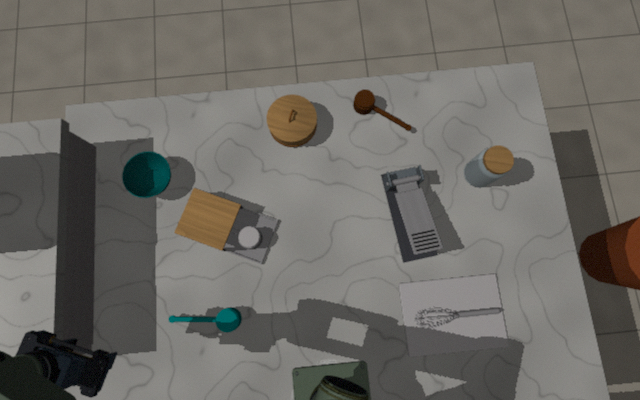

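View pics/scene0.png

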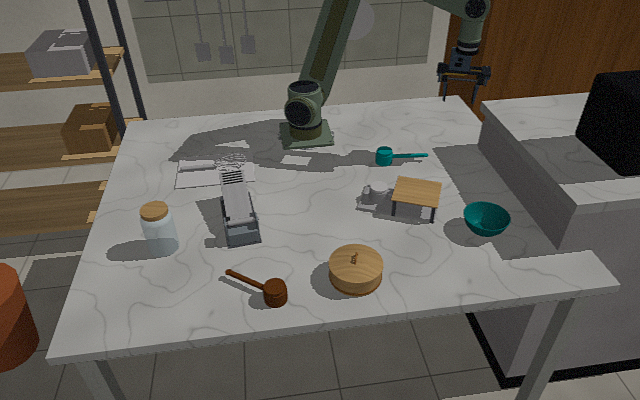

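Top view: the pot candidates are turquoise (228,320), brown (364,102), and steel with a white lid in the tray (249,238). The steel one is meant. The press is at (412,215) with its pedal end at (425,240), the shelf at (208,218), the steamer (292,120), bowl (147,175) and canister (495,165).

Run:
```python
from h import *
c,T=cam("top"); d=np.load("pics/topd.npy"); im=cv2.imread("pics/top0.png")
vv,uu=np.mgrid[:400,:640]
P=T[:3,3]+np.stack([(uu-c["cx"])/c["fx"],(vv-c["cy"])/c["fy"],np.ones_like(uu)],-1)@T[:3,:3].T*d[...,None]
np.save("pics/P.npy",P)
def reg(x,y,r,z0,z1):
    m=(np.hypot(P[...,0]-x,P[...,1]-y)<r)&(P[...,2]>z0)&(P[...,2]<z1)&(d>0); return P[m]
q=reg(520,280,110,61,75); print("shelf",len(q),cv2.minAreaRect(q[:,:2].astype(np.float32)),q[:,2].mean())
q=reg(457,189,45,45,60); print("lid",len(q),q.mean(0),cv2.minEnclosingCircle(q[:,:2].astype(np.float32)))
q=reg(480,-270,170,70,115); print("press",len(q),cv2.minAreaRect(q[:,:2].astype(np.float32)))
q=reg(480,-270,170,86,115); print("plate hi",len(q),cv2.minAreaRect(q[:,:2].astype(np.float32)), q.mean(0))
for (n,x,y) in (("steam",790,38),("bowl",657,490),("can",605,-500)):
    q=reg(x,y,110,20,160); print(n,len(q),cv2.minEnclosingCircle(q[:,:2].astype(np.float32)),q[:,2].max())
print("table",np.median(reg(500,0,60,-20,20)[:,2]))
big=cv2.resize(im[150:310,160:520],None,fx=2.2,fy=2.2,interpolation=cv2.INTER_CUBIC); cv2.imwrite("pics/crop0.png",big)
```

```text
shelf 2513 ((532.6737670898438, 297.3133544921875), (147.50643920898438, 138.2413787841797), 64.49234771728516) 66.5688361438307
lid 355 [470.81236907 187.01609337  53.45155177] ((470.4762268066406, 187.42649841308594), 30.70783805847168)
press 1757 ((497.8354797363281, -277.67919921875), (240.7457275390625, 101.40190887451172), 5.46579122543335)
plate hi 997 ((433.9361572265625, -286.14471435546875), (111.85405731201172, 80.4405746459961), 5.858110427856445) [ 423.48941831 -286.85404858   97.91320487]
steam 1998 ((811.3990478515625, 37.28745651245117), 76.34735870361328) 88.53207359186922
bowl 1065 ((679.5234375, 471.0637512207031), 71.38011932373047) 68.27310543122098
can 1384 ((598.7994995117188, -503.2272033691406), 44.609466552734375) 156.85273578812144
table 0.6957199305065842
```

View pics/crop0.png

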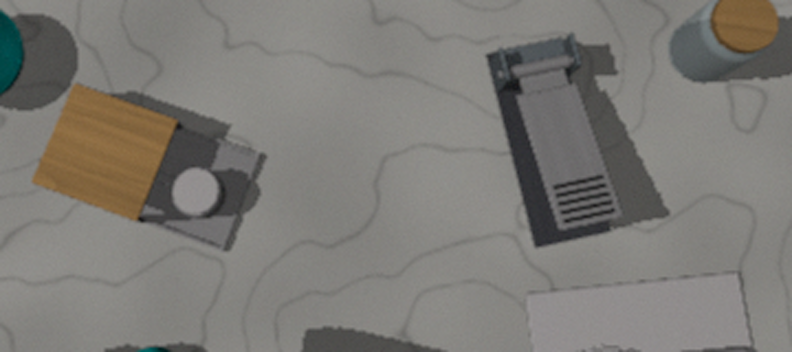

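```bash
cat >> h.py <<'E'
def plan(goal,yaw,n):
    "rows to go straight to goal (mm) at yaw (deg), tool down, n rows"
    T=tcp(); p=T[:3,3]; y0=env.state()["ee_rot"][2]; dy=(yaw-y0+180)%360-180
    st=(np.array(goal,float)-p)/n
    for i in range(n):
        a=np.radians(y0+dy*i/n); ex=np.array([np.cos(a),np.sin(a),0]); ey=np.array([np.sin(a),-np.cos(a),0])
        print('{"offset":[%.4f,%.4f,%.4f],"spin":%.4f}'%(st@ex/1e3,st@ey/1e3,-st[2]/1e3,-np.radians(dy)/n),end="\n" if i%5==4 else ", ")
    print()
E
python3 -c "
from h import *
plan((470.5,187.3,200),64.5,10)"
```

```text
{"offset":[-0.0362,-0.0221,0.0028],"spin":0.1620}, {"offset":[-0.0393,-0.0160,0.0028],"spin":0.1620}, {"offset":[-0.0413,-0.0094,0.0028],"spin":0.1620}, {"offset":[-0.0423,-0.0026,0.0028],"spin":0.1620}, {"offset":[-0.0422,0.0042,0.0028],"spin":0.1620}
{"offset":[-0.0409,0.0110,0.0028],"spin":0.1620}, {"offset":[-0.0386,0.0175,0.0028],"spin":0.1620}, {"offset":[-0.0353,0.0235,0.0028],"spin":0.1620}, {"offset":[-0.0311,0.0288,0.0028],"spin":0.1620}, {"offset":[-0.0260,0.0335,0.0028],"spin":0.1620}
```

Emit:
arm_command([
  {"offset":[-0.036,-0.022,0.003],"spin":0.162},
  {"offset":[-0.039,-0.016,0.003],"spin":0.162},
  {"offset":[-0.041,-0.009,0.003],"spin":0.162},
  {"offset":[-0.042,-0.003,0.003],"spin":0.162},
  {"offset":[-0.042,0.004,0.003],"spin":0.162},
], jaw=0.0912)

```text
time_s: 1.72
ee_pos: [345.6, 358.7, 213.0]
ee_rot: [180.0, -0.0, 110.6]
force: [1.7, -0.3, -0.2]
gripper_width: 90.6
gripper_force: 0.0
```

Emit:
arm_command([
  {"offset":[-0.041,0.011,0.003],"spin":0.162},
  {"offset":[-0.039,0.0175,0.003],"spin":0.162},
  {"offset":[-0.035,0.0235,0.003],"spin":0.162},
  {"offset":[-0.031,0.029,0.003],"spin":0.162},
  {"offset":[-0.026,0.0335,0.003],"spin":0.162},
])

```text
time_s: 2.35
ee_pos: [470.5, 186.9, 198.0]
ee_rot: [180.0, -0.0, 64.2]
force: [0.8, -0.3, -0.7]
gripper_width: 91.2
gripper_force: 0.0
```

```bash
cat >> h.py <<'E'
def cloud(n):
    c,T=cam(n); im,d=env.grab_frame(n); vv,uu=np.mgrid[:400,:640]
    P=T[:3,3]+np.stack([(uu-c["cx"])/c["fx"],(vv-c["cy"])/c["fy"],np.ones_like(uu)],-1)@T[:3,:3].T*d[...,None]
    P[d<=0]=np.nan; return c,T,im,P
E
python3 - <<'E'
from h import *
s=env.state(); print(s["time_s"],s["ee_pos"],s["ee_rot"])
c,T,im,P=cloud("wrist"); cv2.imwrite("pics/w1.png",im); np.save("pics/Pw1.npy",P)
for t in("lid_top","pot"):
    for r in env.pinpoint("wrist",t)[:2]: print(t,r["score"],r["location"],atz(c,T,r["location"],54 if t=="lid_top" else 3).round(1))
m=(np.hypot(P[...,0]-470,P[...,1]-187)<48)&(P[...,2]>49)&(P[...,2]<57); q=P[m]; print(len(q),q.mean(0),cv2.minEnclosingCircle(q[:,:2].astype(np.float32)))
m=(P[...,2]>61)&(P[...,2]<72)&(np.hypot(P[...,0]-530,P[...,1]-290)<120); q=P[m]; print(cv2.minAreaRect(q[:,:2].astype(np.float32)))
E
```

```text
2.35 [470.49476566 186.9337115  198.0096097 ] [ 1.79982583e+02 -2.83264806e-02  6.41946281e+01]
lid_top 0.81 [93.1, 215.7] [255.4 263.4  54. ]
lid_top 0.7 [317.6, 189.9] [470.2 188.7  54. ]
pot 0.91 [317.5, 179.4] [470.  189.3   3. ]
pot 0.63 [121.7, 208.0] [249.2 258.7   3. ]
2638 [470.58571471 189.89481784  53.14968845] ((470.2053527832031, 189.32955932617188), 29.077802658081055)
((523.593994140625, 282.4729309082031), (110.00538635253906, 138.50010681152344), 64.14079284667969)
```

View pics/w1.png

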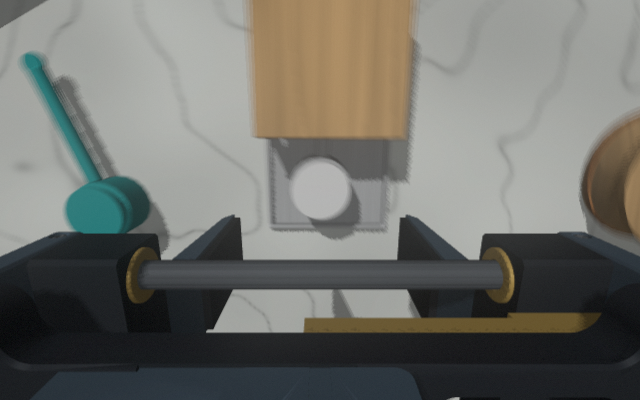

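Wrist view: the white lid is at (320,190), the shelf above it is aligned with the tool, and the fingers at (235,240) and (405,240) straddle the pot. The pot is at (470,189), so I descend to the body.

Emit:
arm_command([
  {"offset":[0.002,-0.001,0.03],"spin":0},
  {"offset":[0,0,0.045],"spin":0},
  {"offset":[0,0,0.045],"spin":0},
  {"offset":[0,0,0.03],"spin":0},
  {"offset":[0,0,0.019],"spin":0},
])

```text
time_s: 3.12
ee_pos: [468.3, 191.2, 27.6]
ee_rot: [-179.9, 0.1, 64.6]
force: [-0.0, 0.8, 0.3]
gripper_width: 91.5
gripper_force: 0.0
```

Emit:
arm_command([
  {"offset":[0,0,0],"spin":0},
  {"offset":[0,0,0],"spin":0},
  {"offset":[0,0,0],"spin":0},
  {"offset":[0,0,0],"spin":0},
  {"offset":[0,0,0],"spin":0},
], jaw=0.055, newtons=25)

```text
time_s: 3.75
ee_pos: [470.3, 190.8, 30.0]
ee_rot: [179.9, -0.1, 64.5]
force: [-1.7, 1.5, 6.4]
gripper_width: 62.2
gripper_force: 25.0
```

Emit:
arm_command([
  {"offset":[0,0,-0.004],"spin":0},
  {"offset":[0,0,-0.005],"spin":0},
  {"offset":[0,0,-0.005],"spin":0},
  {"offset":[0,0,0],"spin":0},
])

```text
time_s: 4.25
ee_pos: [469.9, 190.4, 43.3]
ee_rot: [180.0, -0.0, 64.5]
force: [-0.5, 0.9, -3.2]
gripper_width: 62.7
gripper_force: 25.0
```

Run:
```python
from h import *
s=env.state(); print(s["time_s"],s["ee_pos"],s["force"],s["gripper_width"],s["gripper_force"])
c,T,im,P=cloud("wrist"); cv2.imwrite("pics/w2.png",im[100:300,200:440])
m=(np.hypot(P[...,0]-470,P[...,1]-187)<48)&(P[...,2]>49)&(P[...,2]<80); q=P[m]; print(len(q),np.median(q,0))
```

```text
4.25 [469.91241534 190.38492805  43.31154103] [-0.46060345  0.90982638 -3.22305975] 62.66575568490232 24.998842477798462
10730 [474.2486306  198.38498405  66.31983537]
```

Emit:
arm_command([
  {"offset":[-0.02,0,0],"spin":0},
  {"offset":[-0.035,0,0],"spin":0},
  {"offset":[-0.04,0,0],"spin":0},
  {"offset":[-0.035,0,0],"spin":0},
  {"offset":[-0.02,0,0],"spin":0},
])

```text
time_s: 4.92
ee_pos: [402.6, 52.9, 42.7]
ee_rot: [-179.9, 0.1, 64.4]
force: [-0.5, 0.6, -2.4]
gripper_width: 62.7
gripper_force: 25.0
```

Run:
```python
from h import *
s=env.state(); print(s["time_s"],s["ee_pos"],s["ee_rot"],s["force"],s["gripper_width"])
c,T,im,P=cloud("wrist"); cv2.imwrite("pics/w3.png",im)
for t in("handle","lid_top"):
    for r in env.pinpoint("wrist",t)[:2]: print(t,r["score"],r["location"],atz(c,T,r["location"],66 if t=="lid_top" else 43).round(1))
plan((440,-60,60),95.5,8)
```

```text
4.925 [402.55312363  52.91989329  42.69639424] [-1.79891745e+02  8.58835421e-02  6.44331172e+01] [-0.49001888  0.62343391 -2.36191878] 62.670748875877855
handle 0.57 [329.0, 73.3] [446.7 132.6  43. ]
lid_top 0.91 [319.3, 275.5] [402.9  51.8  66. ]
{"offset":[-0.0109,0.0102,-0.0021],"spin":-0.0679}, {"offset":[-0.0116,0.0095,-0.0021],"spin":-0.0679}, {"offset":[-0.0122,0.0087,-0.0021],"spin":-0.0679}, {"offset":[-0.0127,0.0078,-0.0021],"spin":-0.0679}, {"offset":[-0.0132,0.0069,-0.0021],"spin":-0.0679}
{"offset":[-0.0137,0.0060,-0.0021],"spin":-0.0679}, {"offset":[-0.0140,0.0051,-0.0021],"spin":-0.0679}, {"offset":[-0.0144,0.0041,-0.0021],"spin":-0.0679},
```

View pics/w3.png

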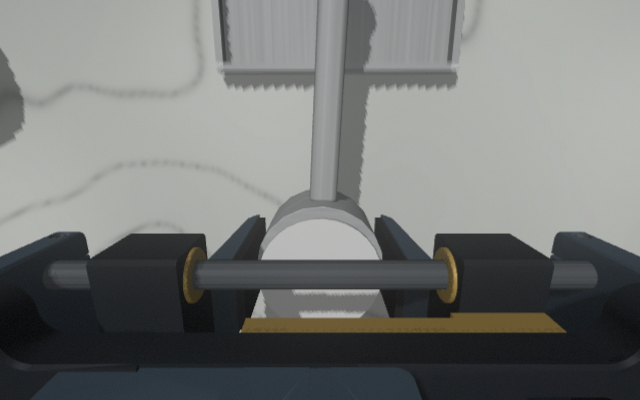

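The pot hangs upright. Its handle runs from (322,195) to (332,0), about 3° clockwise of the tool, and is clear of the shelf.

Emit:
arm_command([
  {"offset":[-0.011,0.01,-0.002],"spin":-0.074},
  {"offset":[-0.0115,0.0095,-0.002],"spin":-0.074},
  {"offset":[-0.012,0.0085,-0.002],"spin":-0.074},
  {"offset":[-0.0125,0.0075,-0.002],"spin":-0.074},
  {"offset":[-0.013,0.0065,-0.002],"spin":-0.074},
])

```text
time_s: 5.7
ee_pos: [428.3, -15.0, 53.0]
ee_rot: [180.0, -0.0, 85.9]
force: [0.1, 0.1, -3.5]
gripper_width: 62.6
gripper_force: 25.0
```

Emit:
arm_command([
  {"offset":[-0.0135,0.0055,-0.002],"spin":-0.074},
  {"offset":[-0.014,0.0045,-0.002],"spin":-0.074},
  {"offset":[-0.0145,0.0035,-0.002],"spin":-0.074},
  {"offset":[0,0,0],"spin":0},
  {"offset":[0,0,0],"spin":0},
])

```text
time_s: 6.32
ee_pos: [441.0, -56.5, 58.7]
ee_rot: [-180.0, -0.0, 98.4]
force: [0.1, 1.0, -2.7]
gripper_width: 62.7
gripper_force: 25.0
```

Emit:
arm_command([
  {"offset":[0,0,0.012],"spin":0},
  {"offset":[0,0,0.01],"spin":0},
  {"offset":[0,0,0.005],"spin":0},
  {"offset":[0,0,0.0025],"spin":0},
  {"offset":[0,0,0],"spin":0},
])

```text
time_s: 6.95
ee_pos: [441.2, -57.1, 29.3]
ee_rot: [-180.0, -0.0, 98.4]
force: [0.0, -0.1, -2.0]
gripper_width: 62.4
gripper_force: 25.0
```

Emit:
arm_command([
  {"offset":[0,0,0.001],"spin":0},
  {"offset":[0,0,0],"spin":0},
])

```text
time_s: 7.2
ee_pos: [441.3, -57.2, 28.6]
ee_rot: [180.0, 0.0, 98.4]
force: [-0.0, -0.5, -2.3]
gripper_width: 62.6
gripper_force: 25.0
```

Emit:
arm_command([
  {"offset":[0,0,0.001],"spin":0},
  {"offset":[0,0,0.001],"spin":0},
  {"offset":[0,0,0],"spin":0},
])

```text
time_s: 7.58
ee_pos: [441.4, -57.2, 27.0]
ee_rot: [180.0, 0.0, 98.4]
force: [-1.3, -0.8, 4.5]
gripper_width: 62.5
gripper_force: 25.0
```

Contact with the table. I release, wait, then rise.

Emit:
arm_command([
  {"offset":[0,0,0],"spin":0},
  {"offset":[0,0,0],"spin":0},
  {"offset":[0,0,0],"spin":0},
  {"offset":[0,0,0],"spin":0},
  {"offset":[0,0,0],"spin":0},
], jaw=0.0912)

```text
time_s: 8.2
ee_pos: [441.3, -57.1, 26.4]
ee_rot: [-180.0, -0.0, 98.4]
force: [0.3, -0.1, 0.4]
gripper_width: 91.3
gripper_force: 0.0
```

Emit:
arm_command([
  {"offset":[0,0,-0.02],"spin":0},
  {"offset":[0,0,-0.03],"spin":0},
  {"offset":[0,0,-0.035],"spin":0},
  {"offset":[0,0,-0.03],"spin":0},
  {"offset":[0,0,-0.02],"spin":0},
])

```text
time_s: 8.82
ee_pos: [441.6, -57.2, 162.9]
ee_rot: [179.9, 0.0, 98.4]
force: [-0.1, -0.3, -0.3]
gripper_width: 91.1
gripper_force: 0.0
```

Emit:
arm_command([
  {"offset":[0.02,0,0],"spin":0},
  {"offset":[0.025,0,0],"spin":0},
  {"offset":[0.025,0,0],"spin":0},
  {"offset":[0.022,0,0],"spin":0},
  {"offset":[0,0,0],"spin":0},
], jaw=0.04)

```text
time_s: 9.45
ee_pos: [427.4, 34.6, 161.4]
ee_rot: [-180.0, -0.0, 98.6]
force: [0.2, -0.6, 0.4]
gripper_width: 44.0
gripper_force: 0.0
```

Run:
```python
from h import *
s=env.state(); print(s["time_s"],s["ee_pos"],s["ee_rot"],s["gripper_width"])
c,T,im,P=cloud("wrist"); cv2.imwrite("pics/w4.png",im)
for t in("handle","lid_top"):
    for r in env.pinpoint("wrist",t)[:2]: print(t,r["score"],r["location"],atz(c,T,r["location"],51 if t=="lid_top" else 30).round(1))
c,T,im,P=cloud("top"); 
m=(np.hypot(P[...,0]-441,P[...,1]+57)<48)&(P[...,2]>44)&(P[...,2]<60); q=P[m]; print("lid",len(q),q[:,2].mean(),cv2.minEnclosingCircle(q[:,:2].astype(np.float32)))
for t in("handle","lid_top"):
    for r in env.pinpoint("top",t)[:4]: print(t,r["score"],r["location"],atz(c,T,r["location"],51 if t=="lid_top" else 30).round(1))
```

```text
9.45 [427.43734411  34.62008218 161.39991287] [-1.79992837e+02 -3.34077108e-03  9.85562265e+01] 43.98626274654815
handle 0.8 [325.9, 191.5] [433.6  37.8  30. ]
lid_top 0.84 [316.3, 295.0] [438.9 -59.5  51. ]
lid 285 51.005749782704314 ((443.5633239746094, -61.28087615966797), 29.114139556884766)
handle 0.69 [389.5, 115.8] [ 797.7 -257.6   30. ]
handle 0.57 [197.2, 320.5] [256.4 348.1  30. ]
lid_top 0.84 [337.7, 240.5] [434.4 -58.6  51. ]
lid_top 0.83 [366.4, 100.2] [ 845.9 -190.3   51. ]
lid_top 0.65 [223.4, 320.0] [252.2 271.2  51. ]
```

View pics/w4.png

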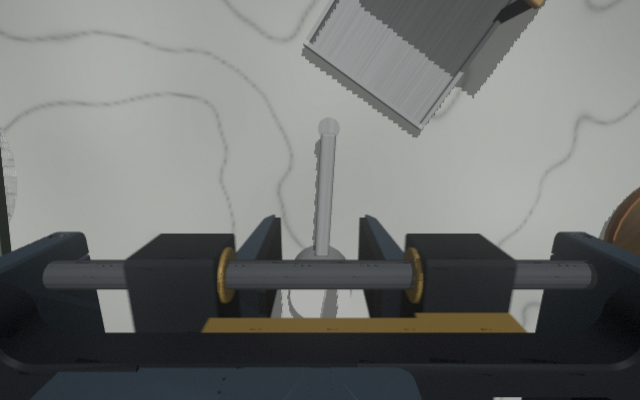

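The pot stands upright, with its handle from (323,250) to (328,128). I align the tool with the handle, go down and grip it.

Emit:
arm_command([
  {"offset":[-0.002,0.006,0.02],"spin":0.068},
  {"offset":[0,0,0.035],"spin":0},
  {"offset":[0,0,0.035],"spin":0},
  {"offset":[0,0,0.03],"spin":0},
  {"offset":[0,0,0.014],"spin":0},
])

```text
time_s: 10.38
ee_pos: [433.2, 32.2, 25.9]
ee_rot: [-179.8, -0.0, 94.5]
force: [0.1, -0.7, -0.6]
gripper_width: 40.3
gripper_force: 0.0
```

Emit:
arm_command([
  {"offset":[0,0,0.008],"spin":0},
  {"offset":[0,0,0],"spin":0},
  {"offset":[0,0,0],"spin":0},
])

```text
time_s: 10.75
ee_pos: [434.6, 32.7, 20.0]
ee_rot: [179.9, -0.0, 94.5]
force: [-0.2, -0.4, -0.2]
gripper_width: 39.9
gripper_force: 0.0
```

Emit:
arm_command([
  {"offset":[0,0,0],"spin":0},
  {"offset":[0,0,0],"spin":0},
  {"offset":[0,0,0],"spin":0},
  {"offset":[0,0,0],"spin":0},
  {"offset":[0,0,0],"spin":0},
], jaw=0.005, newtons=45)

```text
time_s: 11.38
ee_pos: [434.1, 32.8, 19.6]
ee_rot: [180.0, -0.0, 94.5]
force: [-1.0, -0.1, 2.2]
gripper_width: 13.5
gripper_force: 45.0
```

Emit:
arm_command([
  {"offset":[0,0,-0.003],"spin":0},
  {"offset":[0,0,-0.003],"spin":0},
  {"offset":[0,0,0],"spin":0},
])

```text
time_s: 11.75
ee_pos: [434.0, 32.8, 25.5]
ee_rot: [180.0, -0.0, 94.5]
force: [0.7, -0.4, -2.5]
gripper_width: 13.0
gripper_force: 45.0
```

Run:
```python
from h import *
s=env.state(); print(s["ee_pos"],s["ee_rot"],s["force"],s["torque"])
a=np.radians(5.5); ex=np.array([np.cos(a),np.sin(a)]); ey=np.array([-np.sin(a),np.cos(a)]); o=np.array([491,-278])
for n in("top","scene"):
    c,T,im,P=cloud(n); q=P.reshape(-1,3); q=q[~np.isnan(q[:,0])]
    X=(q[:,:2]-o)@ex; Y=(q[:,:2]-o)@ey; Z=q[:,2]; print(n)
    for x in range(-128,144,8):
        m=(abs(X-x)<4)&(abs(Y)<75)&(Z>40)
        if m.sum()>4: print(x,m.sum(),"y",Y[m].min().round(1),Y[m].max().round(1),"z",np.median(Z[m]).round(1),Z[m].max().round(1))
    m=(Z>60)&(abs(Y)<80)&(abs(X)<160); print("x ext",X[m].min(),X[m].max())
    if n=="top":
        m=(np.hypot(q[:,0]-441,q[:,1]+57)<48)&(Z>45)&(Z<65); print("lid",q[m].mean(0),cv2.minEnclosingCircle(q[m][:,:2].astype(np.float32)))
```

```text
[433.98762     32.77246466  25.52379239] [ 1.79991146e+02 -7.81574135e-03  9.45198827e+01] [ 0.72057664 -0.41656243 -2.53558502] [0.1349061  0.09271322 0.01118313]
top
-112 61 y -42.7 35.8 z 107.4 114.5
-104 93 y -43.1 35.9 z 107.0 112.7
-96 90 y -42.3 35.8 z 105.0 109.7
-88 92 y -43.9 35.9 z 102.6 107.4
-80 86 y -40.6 36.5 z 100.9 107.6
-72 85 y -42.5 36.6 z 99.1 103.2
-64 89 y -42.2 36.0 z 97.3 101.7
-56 83 y -43.9 37.1 z 94.7 99.5
-48 86 y -43.0 36.8 z 92.5 96.9
-40 85 y -41.4 36.7 z 90.8 96.4
-32 81 y -42.0 37.1 z 89.0 92.7
-24 83 y -42.3 37.6 z 86.6 92.0
-16 83 y -42.2 37.8 z 84.7 89.9
-8 79 y -43.6 37.4 z 83.4 87.6
0 81 y -41.3 38.1 z 80.3 85.6
8 79 y -42.1 37.3 z 78.9 84.2
16 77 y -41.6 37.1 z 76.7 80.0
24 79 y -39.5 37.6 z 75.1 80.9
32 79 y -41.0 38.3 z 73.1 77.9
40 75 y -41.8 38.1 z 70.9 77.6
48 74 y -40.6 37.6 z 69.1 73.5
56 75 y -41.2 38.0 z 66.8 72.5
64 73 y -41.1 37.7 z 66.1 70.4
72 57 y -31.1 29.1 z 65.4 71.2
80 55 y -31.6 46.6 z 64.0 74.5
88 112 y -49.8 49.6 z 63.4 82.4
96 113 y -55.5 53.9 z 68.8 82.5
104 66 y -49.7 50.3 z 68.3 82.8
112 90 y -50.1 49.5 z 46.9 81.6
120 
[... 622 characters left out ...]
 50 y -42.9 36.5 z 87.4 93.4
-16 49 y -40.2 35.8 z 85.0 91.9
-8 54 y -41.6 37.2 z 83.1 88.9
0 49 y -42.0 36.5 z 81.5 87.7
8 61 y -40.4 35.9 z 78.7 86.1
16 52 y -41.3 37.1 z 77.0 84.6
24 49 y -41.7 36.5 z 75.2 79.2
32 56 y -40.2 38.0 z 73.1 78.0
40 53 y -40.5 36.7 z 71.0 77.5
48 51 y -41.4 35.7 z 69.0 75.4
56 54 y -39.4 37.9 z 67.5 73.3
64 48 y -39.8 36.7 z 66.4 71.4
72 39 y -40.1 28.5 z 65.5 70.1
80 34 y -29.8 27.8 z 64.9 68.7
88 28 y -49.4 54.0 z 68.1 81.8
96 119 y -55.8 53.3 z 65.3 83.0
104 149 y -52.8 49.6 z 60.6 82.0
112 58 y -48.4 46.8 z 46.4 81.4
120 68 y -50.3 49.6 z 47.6 82.0
128 105 y -49.6 49.0 z 46.4 82.2
136 27 y -43.8 40.3 z 43.4 49.8
x ext -120.23301427636902 130.80796072422805
```

```bash
python3 -c "
from h import *
plan((468.6,-68.9,25.5),96.2,5)"
```

```text
{"offset":[-0.0208,0.0053,-0.0000],"spin":-0.0058}, {"offset":[-0.0208,0.0052,-0.0000],"spin":-0.0058}, {"offset":[-0.0209,0.0051,-0.0000],"spin":-0.0058}, {"offset":[-0.0209,0.0050,-0.0000],"spin":-0.0058}, {"offset":[-0.0209,0.0048,-0.0000],"spin":-0.0058}
```

Emit:
arm_command([
  {"offset":[-0.016,0.004,0],"spin":-0.006},
  {"offset":[-0.023,0.006,0],"spin":-0.006},
  {"offset":[-0.026,0.006,0],"spin":-0.006},
  {"offset":[-0.023,0.006,0],"spin":-0.006},
  {"offset":[-0.016,0.004,0],"spin":-0.006},
])

```text
time_s: 12.48
ee_pos: [469.5, -69.3, 25.3]
ee_rot: [-180.0, -0.0, 96.2]
force: [0.8, -0.1, -2.4]
gripper_width: 13.9
gripper_force: 45.0
```

Emit:
arm_command([
  {"offset":[0,0,0.003],"spin":0},
  {"offset":[0,0,0],"spin":0},
  {"offset":[0,0,0],"spin":0},
])

```text
time_s: 12.85
ee_pos: [468.8, -67.7, 22.3]
ee_rot: [-180.0, -0.0, 96.3]
force: [-0.3, 0.3, -3.0]
gripper_width: 13.8
gripper_force: 45.0
```

Run:
```python
from h import *
s=env.state(); print(s["ee_pos"],s["ee_rot"],s["force"],s["torque"])
c,T,im,P=cloud("scene"); q=P.reshape(-1,3); cv2.imwrite("pics/s5.png",cv2.resize(im[120:300,180:400],None,fx=3,fy=3))
m=(np.hypot(q[:,0]-478.5,q[:,1]+160)<50)&(q[:,2]>43)&(q[:,2]<65); print("lid",np.median(q[m],0),cv2.minEnclosingCircle(q[m][:,:2].astype(np.float32)))
c,T,im,P=cloud("top"); q=P.reshape(-1,3)
m=(np.hypot(q[:,0]-478.5,q[:,1]+160)<50)&(q[:,2]>43)&(q[:,2]<65); print("lid",np.median(q[m],0),cv2.minEnclosingCircle(q[m][:,:2].astype(np.float32)))
plan((481.6,-188.2,22.5),96.2,5)
```

```text
[468.82794167 -67.73981411  22.30611008] [-1.79958382e+02 -2.55870430e-02  9.62878627e+01] [-0.25121359  0.32992491 -2.98895271] [ 0.13310544  0.03866673 -0.00110763]
lid [ 486.46715767 -161.83649176   53.5583705 ] ((481.2834167480469, -160.44139099121094), 32.99876022338867)
lid [ 482.38633092 -184.74551189   52.99129906] ((480.89825439453125, -183.4149169921875), 15.812458992004395)
{"offset":[-0.0242,-0.0002,-0.0000],"spin":0.0003}, {"offset":[-0.0242,-0.0001,-0.0000],"spin":0.0003}, {"offset":[-0.0242,-0.0001,-0.0000],"spin":0.0003}, {"offset":[-0.0242,-0.0001,-0.0000],"spin":0.0003}, {"offset":[-0.0242,-0.0001,-0.0000],"spin":0.0003}
```

View pics/s5.png

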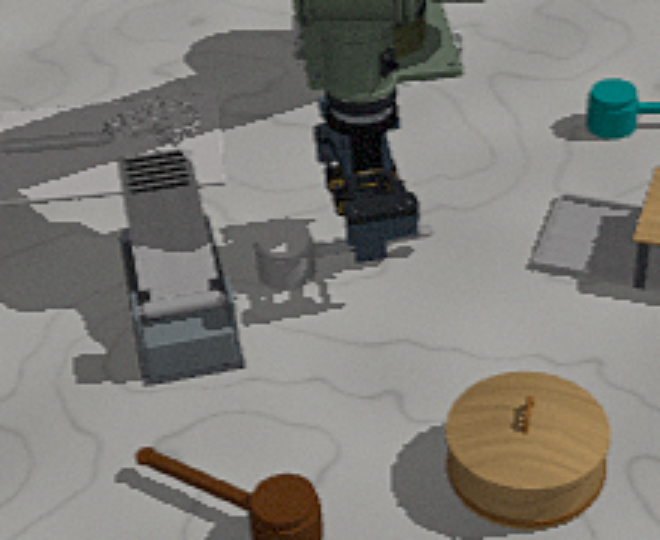

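The pot, at crop (283,262), is upright beside the press, held by its handle. Moving it in sideways.

Emit:
arm_command([
  {"offset":[-0.018,0,0],"spin":0},
  {"offset":[-0.022,0,0],"spin":0},
  {"offset":[-0.022,0,0],"spin":0},
  {"offset":[-0.02,0,0],"spin":0},
  {"offset":[-0.014,0,0],"spin":0},
])

```text
time_s: 13.58
ee_pos: [479.9, -165.3, 22.4]
ee_rot: [180.0, 0.0, 96.2]
force: [0.2, -0.6, -2.3]
gripper_width: 13.7
gripper_force: 45.0
```

Emit:
arm_command([
  {"offset":[-0.01,0,0],"spin":0},
  {"offset":[-0.01,0,0],"spin":0},
  {"offset":[-0.005,0,0],"spin":0},
  {"offset":[0,0,0],"spin":0},
  {"offset":[0,0,0],"spin":0},
])

```text
time_s: 14.2
ee_pos: [482.3, -188.4, 22.4]
ee_rot: [-180.0, -0.0, 96.3]
force: [0.1, -0.8, -3.0]
gripper_width: 13.8
gripper_force: 45.0
```

Run:
```python
from h import *
s=env.state(); print(s["ee_pos"],s["ee_rot"],s["force"],s["torque"])
c,T,im,P=cloud("scene"); cv2.imwrite("pics/s6.png",cv2.resize(im[150:270,180:340],None,fx=4,fy=4))
a=np.radians(6.2); ex=np.array([np.cos(a),np.sin(a)]); ey=np.array([-np.sin(a),np.cos(a)]); o=np.array([491.5,-279.7])
q=P.reshape(-1,3); q=q[~np.isnan(q[:,0])];X=(q[:,:2]-o)@ex; Y=(q[:,:2]-o)@ey; Z=q[:,2]
for x in(-88,-48,0): m=(abs(X-x)<5)&(abs(Y)<36)&(Z>55); print(x,np.median(Z[m]))
```

```text
[ 482.34191485 -188.35982249   22.38338479] [-1.79986000e+02 -2.24356271e-02  9.62607489e+01] [ 0.0601819  -0.76250174 -2.95161529] [ 0.20955214  0.06643988 -0.0347672 ]
-88 103.46762663283994
-48 93.07067626524406
0 82.01129626150464
```

Position as planned and the pedal is undisturbed. Lowering by 2.5 mm onto the worktop.

Emit:
arm_command([
  {"offset":[0,0,0.001],"spin":0},
  {"offset":[0,0,0.001],"spin":0},
  {"offset":[0,0,0.0007],"spin":0},
  {"offset":[0,0,0],"spin":0},
])

```text
time_s: 14.75
ee_pos: [482.5, -188.6, 19.8]
ee_rot: [180.0, -0.0, 96.2]
force: [0.1, 1.0, -0.8]
gripper_width: 13.7
gripper_force: 45.0
```

Emit:
arm_command([
  {"offset":[0,0,0.0005],"spin":0},
  {"offset":[0,0,0],"spin":0},
])

```text
time_s: 15.0
ee_pos: [482.6, -188.6, 19.6]
ee_rot: [180.0, -0.0, 96.2]
force: [-1.7, 2.7, 2.9]
gripper_width: 13.8
gripper_force: 45.0
```

Emit:
arm_command([
  {"offset":[0,0,0],"spin":0},
  {"offset":[0,0,0],"spin":0},
  {"offset":[0,0,0],"spin":0},
  {"offset":[0,0,0],"spin":0},
  {"offset":[0,0,0],"spin":0},
], jaw=0.04)

```text
time_s: 15.62
ee_pos: [482.5, -188.7, 19.2]
ee_rot: [-180.0, -0.0, 96.2]
force: [0.8, 0.2, 0.2]
gripper_width: 40.1
gripper_force: 0.0
```

Emit:
arm_command([
  {"offset":[0,0,-0.01],"spin":0},
  {"offset":[0,0,-0.03],"spin":0},
  {"offset":[0,0,-0.04],"spin":0},
  {"offset":[0,0,-0.04],"spin":0},
  {"offset":[0,0,-0.03],"spin":0},
])

```text
time_s: 16.25
ee_pos: [482.9, -188.9, 171.9]
ee_rot: [179.9, 0.1, 96.2]
force: [0.0, 0.5, 0.5]
gripper_width: 39.8
gripper_force: 0.0
```

Run:
```python
from h import *
s=env.state(); print(s["time_s"],s["ee_pos"],s["ee_rot"])
c,T,im,P=cloud("wrist"); cv2.imwrite("pics/w7.png",im)
for r in env.pinpoint("wrist","handle")[:2]: print("handle",r["score"],r["location"],atz(c,T,r["location"],30).round(1))
c,T,im,P=cloud("scene"); cv2.imwrite("pics/s7.png",cv2.resize(im[150:270,180:340],None,fx=4,fy=4))
```

```text
16.25 [ 482.87430014 -188.88237552  171.85605368] [1.79859109e+02 7.22270309e-02 9.62475141e+01]
handle 0.91 [321.0, 187.8] [ 484.9 -185.4   30. ]
```

View pics/w7.png

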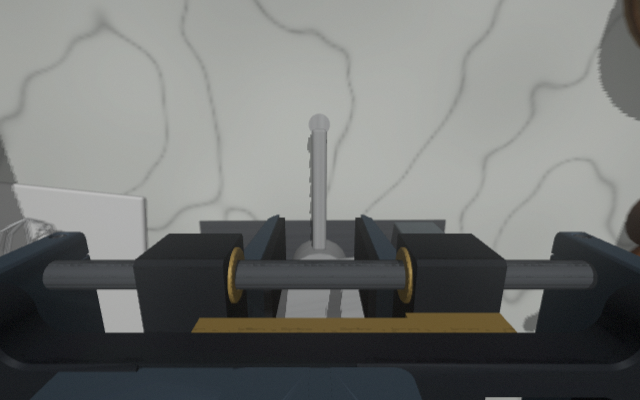

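View pics/s7.png

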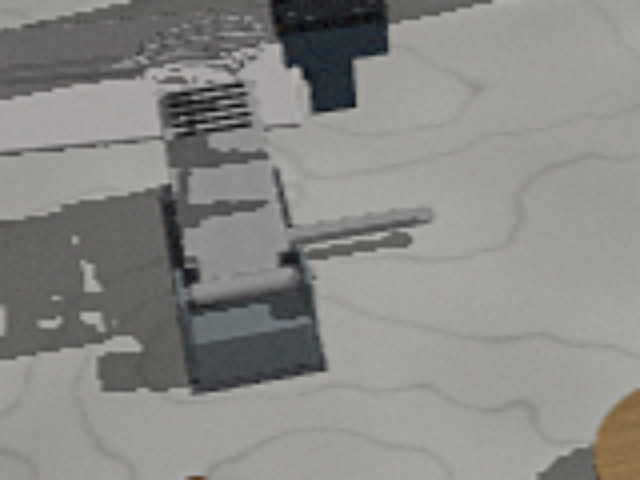

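Wrist view: the handle runs from (320,245) to (319,122), square to the press. In the scene crop the pot is in the bay, the handle leaves at (290,235) and the plate is up. Next the pedal, with the jaws closed.

```bash
python3 -c "
from h import *
c,T=cam('wrist'); t=atz(c,T,(319,118),30); print(t)
plan((407,-289,150),96.2,5)"
```

```text
[ 476.54634492 -120.28860181   30.        ]
{"offset":[-0.0182,-0.0173,0.0042],"spin":0.0002}, {"offset":[-0.0182,-0.0173,0.0042],"spin":0.0002}, {"offset":[-0.0182,-0.0173,0.0042],"spin":0.0002}, {"offset":[-0.0182,-0.0173,0.0042],"spin":0.0002}, {"offset":[-0.0182,-0.0173,0.0042],"spin":0.0002}
```

Emit:
arm_command([
  {"offset":[-0.018,-0.017,0.004],"spin":0},
  {"offset":[-0.018,-0.017,0.004],"spin":0},
  {"offset":[-0.018,-0.017,0.004],"spin":0},
  {"offset":[-0.018,-0.0175,0.004],"spin":0},
  {"offset":[-0.018,-0.0175,0.004],"spin":0},
], jaw=0, newtons=10)

```text
time_s: 17.02
ee_pos: [405.4, -287.5, 147.6]
ee_rot: [-179.9, -0.1, 96.2]
force: [-0.3, -0.1, 0.1]
gripper_width: 0.6
gripper_force: 0.0
```

Emit:
arm_command([
  {"offset":[0,0,0.01],"spin":0},
  {"offset":[0,0,0.01],"spin":0},
  {"offset":[0,0,0.006],"spin":0},
  {"offset":[0,0,0.003],"spin":0},
  {"offset":[0,0,0.001],"spin":0},
])

```text
time_s: 17.65
ee_pos: [407.1, -287.3, 119.1]
ee_rot: [180.0, -0.0, 96.3]
force: [-0.2, -0.3, -0.2]
gripper_width: 0.6
gripper_force: 0.0
```

Emit:
arm_command([
  {"offset":[0,0,0.002],"spin":0},
  {"offset":[0,0,0.002],"spin":0},
  {"offset":[0,0,0.002],"spin":0},
  {"offset":[0,0,0.003],"spin":0},
  {"offset":[0,0,0.003],"spin":0},
])

```text
time_s: 18.27
ee_pos: [406.7, -287.7, 107.2]
ee_rot: [-180.0, 0.0, 96.2]
force: [-1.5, -0.5, 2.4]
gripper_width: 0.4
gripper_force: 1.5
```

Emit:
arm_command([
  {"offset":[0,0,0.003],"spin":0},
  {"offset":[0,0,0.003],"spin":0},
  {"offset":[0,0,0.003],"spin":0},
  {"offset":[0,0,0.003],"spin":0},
  {"offset":[0,0,0.003],"spin":0},
])

```text
time_s: 18.9
ee_pos: [406.6, -287.6, 92.0]
ee_rot: [-180.0, -0.0, 96.2]
force: [-2.0, -0.3, 3.9]
gripper_width: 0.1
gripper_force: 2.1
```

Emit:
arm_command([
  {"offset":[0,0,0.003],"spin":0},
  {"offset":[0,0,0.003],"spin":0},
  {"offset":[0,0,0.003],"spin":0},
  {"offset":[0,0,0.002],"spin":0},
  {"offset":[0,0,0.002],"spin":0},
])

```text
time_s: 19.52
ee_pos: [406.3, -287.5, 79.3]
ee_rot: [-179.9, -0.0, 96.3]
force: [-4.9, -0.5, 7.1]
gripper_width: 0.3
gripper_force: 3.9
```

Emit:
arm_command([
  {"offset":[0,0,0.002],"spin":0},
  {"offset":[0,0,0.002],"spin":0},
  {"offset":[0,0,0.0015],"spin":0},
  {"offset":[0,0,0.001],"spin":0},
  {"offset":[0,0,0],"spin":0},
])

```text
time_s: 20.15
ee_pos: [406.2, -287.6, 72.8]
ee_rot: [-179.9, -0.0, 96.3]
force: [-4.4, -0.0, 8.4]
gripper_width: 0.5
gripper_force: 3.5
```

Emit:
arm_command([
  {"offset":[0,0,0.001],"spin":0},
  {"offset":[0,0,0.001],"spin":0},
  {"offset":[0,0,0.0005],"spin":0},
  {"offset":[0,0,0],"spin":0},
])

```text
time_s: 20.65
ee_pos: [406.2, -287.6, 70.6]
ee_rot: [-179.9, -0.0, 96.3]
force: [-5.8, 0.0, 9.2]
gripper_width: 0.4
gripper_force: 4.8
```

Emit:
arm_command([
  {"offset":[0,0,0.0007],"spin":0},
  {"offset":[0,0,0.0003],"spin":0},
  {"offset":[0,0,0],"spin":0},
])

```text
time_s: 21.02
ee_pos: [406.2, -287.6, 70.4]
ee_rot: [-180.0, 0.0, 96.3]
force: [-6.4, 1.9, 15.2]
gripper_width: 0.5
gripper_force: 7.8
```

Force up with no further travel, so this is the stop. Holding for about a second.

Emit:
arm_command([
  {"offset":[0,0,0.0003],"spin":0},
  {"offset":[0,0,0],"spin":0},
  {"offset":[0,0,0],"spin":0},
  {"offset":[0,0,0],"spin":0},
  {"offset":[0,0,0],"spin":0},
])

```text
time_s: 21.65
ee_pos: [406.3, -287.6, 70.3]
ee_rot: [-180.0, 0.0, 96.3]
force: [-6.9, 0.5, 16.9]
gripper_width: 0.5
gripper_force: 8.6
```

Emit:
arm_command([
  {"offset":[0,0,0],"spin":0},
  {"offset":[0,0,0],"spin":0},
  {"offset":[0,0,0],"spin":0},
  {"offset":[0,0,0],"spin":0},
  {"offset":[0,0,0],"spin":0},
])

```text
time_s: 22.28
ee_pos: [406.2, -287.6, 70.3]
ee_rot: [-180.0, 0.0, 96.3]
force: [-7.1, 0.7, 17.7]
gripper_width: 0.6
gripper_force: 8.6
```

Run:
```python
from h import *
s=env.state(); print(s["ee_pos"],s["force"])
c,T,im,P=cloud("scene")
a=np.radians(6.2); ex=np.array([np.cos(a),np.sin(a)]); ey=np.array([-np.sin(a),np.cos(a)]); o=np.array([491.5,-279.7])
q=P.reshape(-1,3); q=q[~np.isnan(q[:,0])];X=(q[:,:2]-o)@ex; Y=(q[:,:2]-o)@ey; Z=q[:,2]
for x in(-60,-40,-20,0,40): m=(abs(X-x)<5)&(abs(Y)<36)&(Z>40)&(Z<105); print(x,np.median(Z[m]))
```

```text
[ 406.24080417 -287.56263548   70.31989119] [-7.05668316  0.70048669 17.72484553]
-60 58.23847888218745
-40 57.67528863655838
-20 58.296702895701856
0 57.993543476224545
40 57.77044672866083
```

The plate is level, so the pedal is on its stop. Easing back up.

Emit:
arm_command([
  {"offset":[0,0,-0.003],"spin":0},
  {"offset":[0,0,-0.005],"spin":0},
  {"offset":[0,0,-0.006],"spin":0},
  {"offset":[0,0,-0.006],"spin":0},
  {"offset":[0,0,-0.006],"spin":0},
])

```text
time_s: 22.95
ee_pos: [407.4, -287.5, 95.3]
ee_rot: [179.9, -0.0, 96.2]
force: [0.8, -0.1, 3.7]
gripper_width: 0.5
gripper_force: 1.9
```

Emit:
arm_command([
  {"offset":[0,0,-0.006],"spin":0},
  {"offset":[0,0,-0.006],"spin":0},
  {"offset":[0,0,-0.006],"spin":0},
  {"offset":[0,0,-0.008],"spin":0},
  {"offset":[0,0,-0.01],"spin":0},
])

```text
time_s: 23.58
ee_pos: [405.8, -287.2, 130.8]
ee_rot: [-179.9, -0.1, 96.3]
force: [0.1, -0.1, -0.6]
gripper_width: 0.9
gripper_force: 0.0
```

Emit:
arm_command([
  {"offset":[0,0,-0.03],"spin":0},
  {"offset":[0,0,-0.04],"spin":0},
  {"offset":[0,0,-0.03],"spin":0},
  {"offset":[0,0,0],"spin":0},
])

```text
time_s: 24.08
ee_pos: [407.3, -288.2, 233.1]
ee_rot: [179.8, 0.2, 96.2]
force: [0.5, -0.3, -0.4]
gripper_width: 0.7
gripper_force: 0.0
```

Run:
```python
from h import *
s=env.state(); print(s["time_s"],s["ee_pos"],s["force"])
c,T,im,P=cloud("scene"); cv2.imwrite("pics/s8.png",cv2.resize(im[150:270,180:340],None,fx=4,fy=4))
a=np.radians(6.2); ex=np.array([np.cos(a),np.sin(a)]); ey=np.array([-np.sin(a),np.cos(a)]); o=np.array([491.5,-279.7])
q=P.reshape(-1,3); q=q[~np.isnan(q[:,0])];X=(q[:,:2]-o)@ex; Y=(q[:,:2]-o)@ey; Z=q[:,2]
for x in(-88,-48,-20,0,40): m=(abs(X-x)<5)&(abs(Y)<36)&(Z>55)&(Z<130); print(x,np.median(Z[m]))
```

```text
24.075 [ 407.33463635 -288.24479459  233.12685394] [ 0.52800137 -0.31362807 -0.38857573]
-88 104.10724430715584
-48 92.47596024321467
-20 85.12939836193141
0 81.16259680028054
40 71.3757504624648
```

View pics/s8.png

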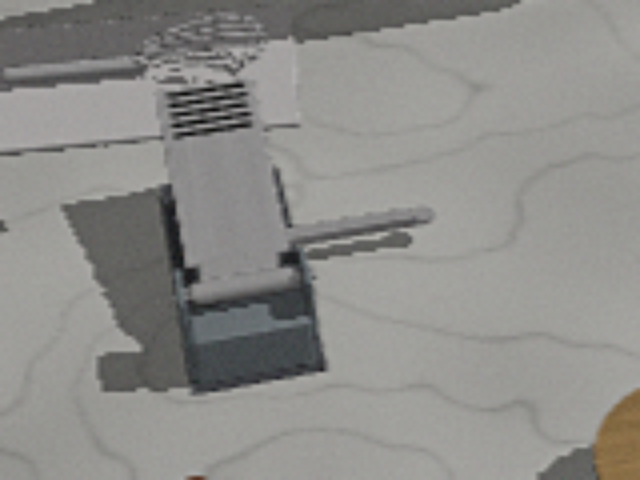

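The pedal is back up and the pot has not moved, with its handle still at (290,235) to (430,215). Handing in.

```bash
python3 -c "
from workcell import env
print(env.job_done())"
```

```text
the job is handed in; nothing more can be done
None
```

The job is handed in with no verdict returned: the pot stands upright in the press, the pedal was held on its stop for about 1.3 s and has sprung back up; the lid under the plate was not seen or measured directly.

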